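# Clamp the bracket to the bar with a U-clamp

## Robot

A 6-joint arm with a two-finger parallel gripper is mounted at the origin on a cart in front of the work surface, level with it; the furniture and walls round the work are solid. World frame = base frame: x ahead of the robot, y to its left, z up, the work surface at z = 0. Lengths are in m, angles in degrees, forces in N, time in s.
With the tool pointing down it reaches from about 0.3 to 0.75 m from the base axis. Payload 8.5 kg.
Tool frame: the origin (TCP) lies at the very end of the fingers, on their centre line; the grasp point (between the pads) lies 19 mm behind it (hold_point_z is the distance from the TCP to the grasp point, in m); z points along the fingers, y is the direction in which the jaws open and shut (so a half turn about z gives the same grasp; the last joint's range is limited). The gripper opens to 85 mm and grips with 20 to 120 N. Pads are 22 mm wide; open, the fingers measure 114 mm over their backs; the gripper's body (76 mm by 85 mm) begins 54 mm behind the grasp point. The pads swing forward as they close: fully open they stand 13 mm farther back than shut.
Start: joints at [57.336, 21.807, 74.336, -0, 83.858, -12.336], TCP at [0.191, 0.516, 0.231] pointing down, gripper open.
Joint ranges: [-178.18, 178.18], [-50.72, 133.34], [12.68, 142.11], [-81.47, 261.47], [9.98, 163.14], [-165.26, 165.26]. Speed limits (degrees/s): [136.94, 136.94, 180, 180, 180, 180].

## Interface

Orientations are given as a 3x3 rotation matrix whose columns are the frame's x, y, z axes.
In Python, from rig import observe, get_image, close_job, hold_point_z gives the robot as it stands. The module is installed in compiled form; this text tells all that it offers.
- The arm moves only by the tool jog_arm, never from a script. Its arguments are lists of equal length, an entry for each row: "travel": the shift along the world's x, y, z in m, a list of three; "dr": the turn, a rotation vector about the world's x, y, z in rad, a list of three. In form: {"travel": [[x, y, z], ...], "dr": [[rx, ry, rz], ...]}. A call has 1 to 20 rows; each row shifts and turns the commanded pose from where the row before left it; what a row does not reach is not made up. A row lasts 1/12 s, in which the tool goes at most 41.7 mm and 7.16 degrees, less where a joint would pass 70% of its speed; a pose out of reach is approached as far as the arm can. A call with a gripper value outside its range is refused whole. "jaw" is the finger opening in m, from 0 to 0.0854, set as the call begins (left out, the last holds). The fingers move at their own pace and stop on an object; "newtons" is the grip in N (left out, the last holds). Time passes only in rows, so rows that do not move let the fingers close. It gives the time, the measured TCP pose, the force and the opening at its end, in the units of the state.
- observe(): the state, without advancing time (a new reading comes with each control period).
- get_image(name): name is "scene" or "top"; returns a dict with "color" (420x560x3 uint8, red, green, blue), "fovy" (degrees; the focal length in pixels is half the picture's height over the tangent of half this angle, whatever the lens; pixels are square), "cx", "cy" (the principal point, pixels), "k1" (the pictures are not rectified: a ray, as slopes to the right and down, at radius r is drawn at 1 + k1 r^2 times it, then the intrinsics apply), "R" (3x3) and "t" (3): a world point X has camera coordinates R X + t. Camera axes: x right, y down, z forward; pixel columns grow to the right and rows downward; lengths in m; the calibration is good to about 2 mm. A picture is of the moment at which its call begins. There is no depth.
- close_job(): hands the job in, once; it reports no verdict.
The state is a dict: "time_s": time; "q": joint angles; "qvel": joint speeds; "joint_efforts": joint torques, N m; "position": TCP position; "tool_rot": TCP orientation; "ft_force": force on the tool from outside, world axes, zero at the start; "wrist_torque": the same for the moment, N m; "grip_width": finger opening in m.
Only numpy, scipy, OpenCV 4.12 (cv2) and the standard library are available. Lean on these libraries where they do the work, as an engineer would, in place of code of your own. Each camera call takes 0.05 s, during which the arm holds its last target.

## Task

Take the steel U-clamp by its green grip out of the wooden holder, pass its two legs down either side of the round bar and through both holes of the blue bracket under it, and push it gently home until its bow sits on the bar and it stands upright; then let go. The bracket was slid under the bar by hand, so feel along it with the leg tips for the holes and never force the clamp or the rig. Leave the glass jar, the cup and the sanding block alone.

Things in the scene. Friction and masses are not known exactly. Their poses are not given: they have to be found in the camera images.
- u_clamp: Loose U-clamp, 0.15 to 0.26 kg: 8 mm round steel, straight legs at x = -21 and +21 mm (34 mm clear between), tips tapering to 4 mm over the last 6 mm. Origin midway between the leg tips; z up the legs, y square to the plane of the U. Bow from z = 49 to 74 mm. Works either way round. Starts upright in the holder, x along the holder's x within 2 degrees.
- u_clamp_grip (a point): Centre of the green plastic grip on the bow, 95 mm above the leg tips; axes as the U-clamp's. Grip block 30 mm (x) by 22 mm (y), reaching 23 mm up and down from here; grip it from above across either pair of faces.
- u_clamp_seat (a point): Underside of the middle of the U-clamp's bow (66 mm above the leg tips); axes as the U-clamp's. It touches the bar when the clamp is home.
- rig: Fixed bench rig: grey base plate 110 (x) by 240 (y) by 10 mm, origin at the centre of its underside, z up. A fixed horizontal steel bar, 30 mm diameter, runs along y over x = 0, axis at z = 71 mm, between two grey pillars (inner faces at y = -98 and +98 mm, tops at z = 96 mm). Home, the clamp's leg tips are at z = 20 mm. More than 40 N between clamp and rig is too much.
- bar_top (a point): Point on the top line of the bar at the middle of its length, 86 mm above the rig's underside; axes as the rig's.
- bracket_level (a point): Point fixed to the rig under mid-bar at x = 0, y = 0, z = 54 mm, the height of the blue bracket's flat top (90 (x) by 80 (y) mm, 8 mm thick, hollow below to z = 10 mm). Two slots, 13 (x) by 12 (y) mm, at x = -21 and +21 mm, both at the same y, which is NOT measured: anywhere from -14 to +14 mm, fixed during the job.
- pads_level (a point): Point fixed to the rig at x = 0, y = 0, z = 40 mm: the height where the leg tips, inside the holes, meet two sprung rubber pads that squeeze the legs with about 4.5 N each. From here the clamp does not sink by its weight; it takes some 5 to 15 N of push down to home.
- holder: Light wooden block fixed to the table, 90 mm (x) by 50 mm (y) by 50 mm high, origin at the centre of its underside, z up. Two 13 mm holes, 44 mm deep, at x = -21 and +21 mm, y = 0; the U-clamp's legs start in them, tips 6 mm above the table.
- jar: Bystander: closed jar with a screw lid, behind and right of the rig, 68 mm diameter, 92 mm high, loose, origin at the centre of its underside.
- cup: Bystander: plain white cup with a handle, in front of the rig, about 79 x 72 x 77 mm high, loose, origin at the centre of its underside.
- sanding_block: Bystander: brown sanding block 56 x 100 x 28 mm, loose, origin at the centre of its underside.
There are look-alikes about, which are no part of the job. Leave any purple look-alike of the u_clamp alone.

How it is judged:
By the outcome, as a careful person would: the job done as asked, in the order asked, and still so for the second after the job is handed in, with the robot touching nothing.
It also fails if it takes over 56 s, if anything falls off the work surface, if the arm or the gripper's body presses on something with over 40 N, if the wrist force passes 120 N, or if a joint passes its speed limit or range.

## Working session

There is one attempt and no reset: what is moved stays moved. The work goes in short steps, Python scripts to look and compute and a tool call to move; the robot and the scene stay as the last step left them, time stands still between calls to the robot, and variables do not carry over. Pictures are saved under pics/ and viewed, and the job is handed in when it is done.

Besides the shell and the picture viewer there is one more tool, called after "Request:" as name(argument=value, ...), one argument or row to a line, values as JSON. jog_arm: Moves the arm, as the interface text tells. Its arguments: {"type":"object","properties":{"travel":{"type":"array"},"dr":{"type":"array"},"jaw":{"type":"number"},"newtons":{"type":"number"}},"required":["travel","dr"]}

```bash
mkdir -p pics; cat > h.py <<'E'
import numpy as np, cv2
from rig import observe, get_image, hold_point_z
def snap(n,tag):
    im=get_image(n); np.savez('cal_'+n+'.npz',**{k:np.array(v) for k,v in im.items()})
    cv2.imwrite(f'pics/{tag}.png',im['color'][:,:,::-1]); return im
def load(n):
    d=np.load('cal_'+n+'.npz'); return {k:d[k] for k in d.files}
def KD(im):
    h,w=im['color'].shape[:2]; f=h/2/np.tan(np.radians(float(im['fovy']))/2)
    return np.array([[f,0,float(im['cx'])],[0,f,float(im['cy'])],[0,0,1]]),np.array([float(im['k1']),0,0,0,0.])
def proj(im,P):
    K,D=KD(im); r=cv2.Rodrigues(np.array(im['R'],float))[0]
    return cv2.projectPoints(np.array(P,float).reshape(-1,1,3),r,np.array(im['t'],float),K,D)[0].reshape(-1,2)
def ray(im,uv):
    K,D=KD(im); n=cv2.undistortPoints(np.array(uv,float).reshape(-1,1,2),K,D).reshape(-1,2)
    R=np.array(im['R']);t=np.array(im['t']).ravel()
    return -R.T@t,(np.c_[n,np.ones(len(n))]@R)
def atz(im,uv,z):
    c,d=ray(im,uv); return c+d*((z-c[2])/d[:,2])[:,None]
def crop(im,tag,x0,y0,x1,y1,s):
    c=np.array(im['color'])[y0:y1,x0:x1,::-1]; cv2.imwrite(f'pics/{tag}.png',cv2.resize(c,None,fx=s,fy=s,interpolation=cv2.INTER_CUBIC))
E
python3 - <<'E'
from h import *
for n in('scene','top'):
    im=snap(n,n+'0'); print(n,im['fovy'],im['cx'],im['cy'],im['k1'],-np.array(im['R']).T@im['t'])
o=observe();print(o['time_s'],o['position'],o['tool_rot'],o['ft_force'],o['grip_width'],hold_point_z)
E
```

```text
scene 57.72476914299514 282.746069999807 209.36128694694446 0.02727341839144153 [0.22238457 0.48141139 0.66039053]
top 49.16441714773489 275.0871956909027 217.62193261370268 -0.1274682239291551 [ 0.50812071 -0.12355195  1.2030529 ]
0.1 [0.19092038 0.51550428 0.23076472] [[-9.37710262e-01  3.47417506e-01 -7.35381908e-04]
 [ 3.47418157e-01  9.37709631e-01 -1.12821557e-03]
 [ 2.97612859e-04 -1.31342434e-03 -9.99999093e-01]] [ 0.18687479 -0.00610347  0.27470731] 0.0853219396372251 0.0187
```

View pics/scene0.png

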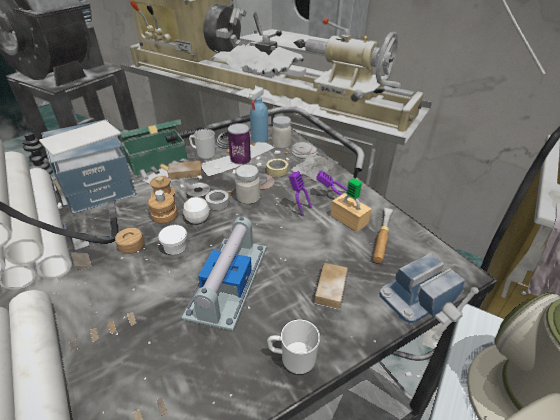

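View pics/top0.png

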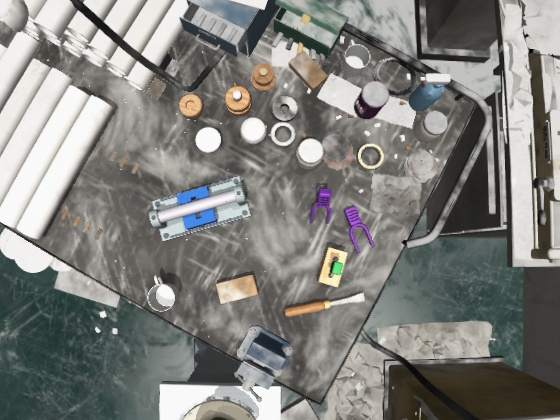

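The green-gripped clamp stands in the holder: scene (355,189), top (338,268). The two purple look-alikes are at scene (298,190) and (325,180), top (321,203) and (357,230). Next I'll confirm it in enlarged crops.

```bash
python3 - <<'E'
from h import *
s=load('scene');t=load('top')
crop(s,'sc_c',275,160,395,250,6);crop(t,'tp_c',300,235,370,295,10)
crop(s,'sr',175,205,285,335,4);crop(t,'tr',140,165,260,250,6)
E
```

```text
(no output)
```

View pics/sc_c.png

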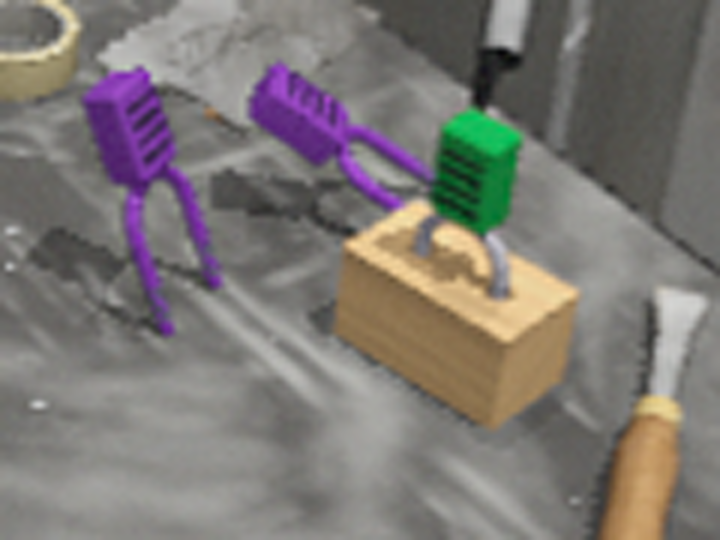

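View pics/tp_c.png

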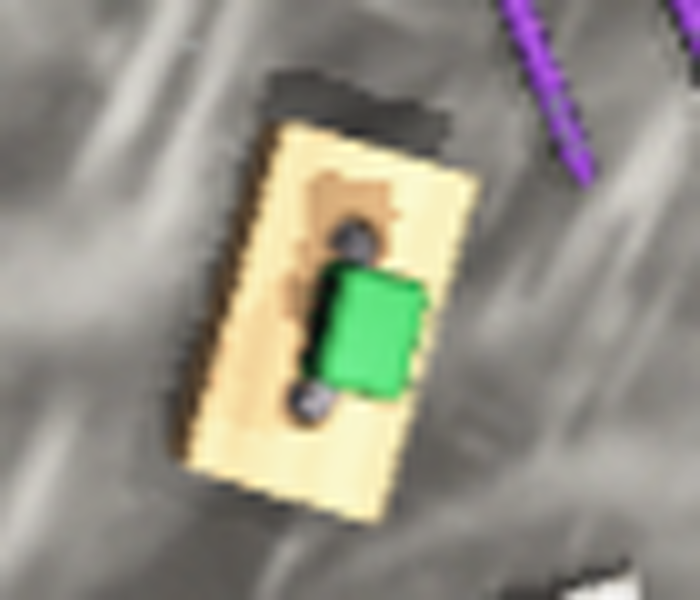

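View pics/sr.png

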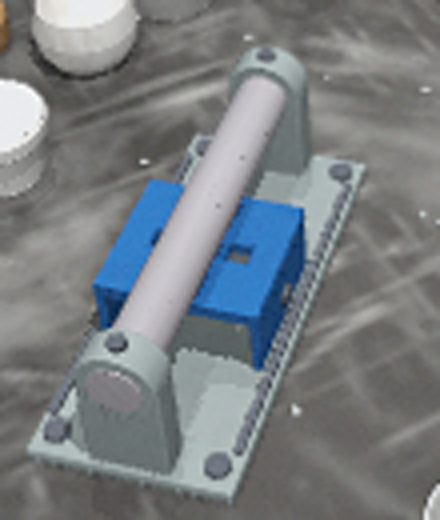

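View pics/tr.png

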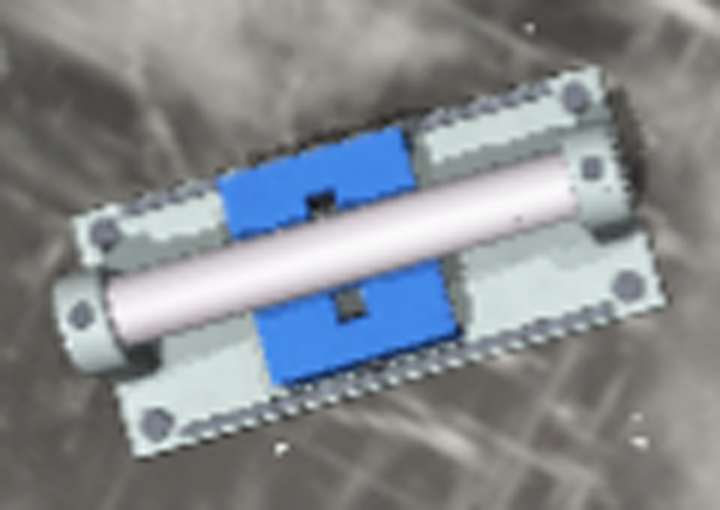

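```bash
cat > fit.py <<'E'
from h import *
from scipy.optimize import least_squares
s=load('scene');t=load('top')
def un(p,s_,x0,y0): return (np.array(p,float)+.5)/s_-.5+[x0,y0]
def T(p,P): 
    c,sn=np.cos(p[2]),np.sin(p[2]); P=np.array(P,float)
    return np.c_[p[0]+c*P[:,0]-sn*P[:,1],p[1]+sn*P[:,0]+c*P[:,1],P[:,2]]
def fit(obs,p0):
    f=lambda p:np.concatenate([(proj(im,T(p,P))-uv).ravel() for im,P,uv in obs])
    r=least_squares(f,p0,loss='soft_l1'); return r.x,f(r.x).reshape(-1,2)
if __name__=='__main__':
    # holder
    tu=un([(290,122),(480,180),(382,522),(187,462)],10,300,235)
    su=un([(347,243),(503,340),(578,292),(492,430),(336,330)],6,275,160)
    W=atz(t,tu,.05);print('holder top corners',W.round(4))
    a=.045;b=.025
    ang=np.arctan2(*(W[3]-W[0])[[1,0]])
    # x along from corner0 to corner3
    best=None
    for flip in(1,-1):
        C=np.array([(-a,flip*b,.05),(-a,-flip*b,.05),(a,-flip*b,.05),(a,flip*b,.05)])
        p,r=fit([(t,C,tu)],[*W.mean(0)[:2],ang])
        if best is None or abs(r).sum()<best[0]: best=(abs(r).sum(),p,C,r)
    _,p,C,r=best;print('holder top-only',p[:2],np.degrees(p[2]),r.round(1).tolist())
    CW=T(p,C);print(proj(s,CW).round(1).tolist(),su.round(1).tolist())
    # assign scene by nearest
    allC=np.vstack([C,C*[1,1,0]]);pr=proj(s,T(p,allC));idx=[np.argmin(np.linalg.norm(pr-u,axis=1)) for u in su];print(idx)
    p,r=fit([(t,C,tu),(s,allC[idx],su)],p);print('holder both',p[:2],np.degrees(p[2]),r.round(1).tolist())
    g=T(p,[(0,0,.101),(0,0,.124),(.021,0,.05),(-.021,0,.05)]);print('grip pred top',proj(t,g).round(1).tolist(),'scene',proj(s,g).round(1).tolist(),g.round(4).tolist())
    # rig
    tu=un([(72,218),(600,68),(665,303),(138,458)],6,140,165)
    su=un([(30,450),(232,497),(365,165)],4,175,205)
    W=atz(t,tu,.01);print('rig',W.round(4).tolist())
    ang=np.arctan2(*(W[1]-W[0])[[1,0]])-np.pi/2
    for flip in(1,-1):
        a=.055*flip;b=.12
        C=np.array([(a,-b,.01),(a,b,.01),(-a,b,.01),(-a,-b,.01)])
        p,r=fit([(t,C,tu)],[*W.mean(0)[:2],ang]);
        if abs(r).max()<4: break
    print('rig top-only',p[:2],np.degrees(p[2]),r.round(1).tolist())
    pr=proj(s,T(p,C));idx=[np.argmin(np.linalg.norm(pr-u,axis=1)) for u in su];print(idx,pr.round(1).tolist(),su.round(1).tolist())
    p,r=fit([(t,C,tu),(s,C[idx],su)],p);print('rig both',p[:2],np.degrees(p[2]),r.round(1).tolist())
    np.save('rigp.npy',p)
    bt=un([(220,180),(403,127),(460,335),(275,385),(350,303),(335,300),(367,300),(320,203)],6,140,165)
    B=atz(t,bt,.054)-[*p[:2],0]; c,sn=np.cos(p[2]),np.sin(p[2]);print('bracket/slot in rig (top)',(np.c_[c*B[:,0]+sn*B[:,1],-sn*B[:,0]+c*B[:,1]]*1e3).round(1).tolist())
    bs=un([(155,182),(305,208),(95,287),(238,254),(229,246),(252,246)],4,175,205)
    B=atz(s,bs,.054)-[*p[:2],0];print('bracket/slot (scene)',(np.c_[c*B[:,0]+sn*B[:,1],-sn*B[:,0]+c*B[:,1]]*1e3).round(1).tolist())
E
python3 fit.py
```

```text
holder top corners [[ 0.5149 -0.2761  0.05  ]
 [ 0.5008 -0.3243  0.05  ]
 [ 0.4148 -0.3     0.05  ]
 [ 0.4295 -0.2507  0.05  ]]
holder top-only [ 0.46499211 -0.28777406] 163.75287379090233 [[0.1, -0.1], [0.0, -0.2], [-0.3, -0.0], [0.2, 0.3]]
[[331.4, 200.6], [343.6, 193.1], [370.6, 208.4], [358.5, 216.8]] [[332.4, 200.1], [358.4, 216.2], [370.9, 208.2], [356.6, 231.2], [330.6, 214.6]]
[np.int64(0), np.int64(3), np.int64(2), np.int64(7), np.int64(4)]
holder both [ 0.46458697 -0.28863339] 163.49592695845908 [[0.5, 0.0], [0.4, 0.1], [-0.1, 0.2], [0.5, 0.4], [-0.7, 0.3], [0.3, 0.4], [-0.0, 0.1], [-0.5, 0.2], [-0.6, 0.4]]
grip pred top [[336.4, 267.7], [337.9, 268.1], [331.0, 274.9], [335.8, 258.8]] scene [[353.6, 188.4], [354.7, 180.9], [357.4, 208.1], [344.8, 200.7]] [[0.4646, -0.2886, 0.101], [0.4646, -0.2886, 0.124], [0.4445, -0.2827, 0.05], [0.4847, -0.2946, 0.05]]
rig [[0.6293, 0.1836, 0.01], [0.6979, -0.0468, 0.01], [0.5952, -0.0769, 0.01], [0.5248, 0.1514, 0.01]]
rig top-only [0.61181484 0.05283836] -163.15472093725953 [[0.0, -0.2], [-0.3, -0.5], [0.4, 0.5], [-0.1, 0.2]]
[np.int64(0), np.int64(3), np.int64(2)] [[180.4, 316.8], [223.4, 237.6], [266.0, 245.4], [232.3, 328.5]] [[182.1, 317.1], [232.6, 328.9], [265.9, 245.9]]
rig both [0.61119894 0.05285661] -163.01423107159275 [[-0.0, 0.2], [-0.4, -0.4], [0.4, 0.6], [-0.1, 0.5], [-1.4, -0.1], [0.1, -0.2], [0.2, -0.4]]
bracket/slot in rig (top) [[-45.6, -45.5], [-45.5, 34.8], [45.6, 34.1], [44.1, -46.2], [19.8, -6.6], [16.8, -12.4], [20.6, 0.6], [-24.3, -7.5]]
bracket/slot (scene) [[-42.1, 32.8], [45.1, 34.3], [-43.2, -46.9], [20.8, -6.9], [14.3, -2.7], [26.2, 0.4]]
```

Request:
jog_arm(
  travel=[
    [0.004,-0.01,0],
    [0.007,-0.02,0],
    [0.01,-0.03,0],
    [0.01,-0.03,0],
    [0.01,-0.03,0],
    [0.01,-0.03,0],
    [0.01,-0.03,0],
    [0.01,-0.03,0],
    [0.01,-0.03,0],
    [0.01,-0.03,0],
    [0.01,-0.03,0],
    [0.01,-0.03,0],
    [0.01,-0.03,0],
    [0.01,-0.03,0],
    [0.01,-0.03,0],
    [0.01,-0.03,0],
    [0.01,-0.03,0],
    [0.01,-0.03,0],
    [0.01,-0.03,0],
    [0.01,-0.03,0],
  ],
  dr=[
    [0,0,0.0067],
    [0,0,0.0067],
    [0,0,0.0067],
    [0,0,0.0067],
    [0,0,0.0067],
    [0,0,0.0067],
    [0,0,0.0067],
    [0,0,0.0067],
    [0,0,0.0067],
    [0,0,0.0067],
    [0,0,0],
    [0,0,0],
    [0,0,0],
    [0,0,0],
    [0,0,0],
    [0,0,0],
    [0,0,0],
    [0,0,0],
    [0,0,0],
    [0,0,0],
  ],
  jaw=0.07,
  newtons=60,
)

```text
time_s: 1.77
position: [0.3815, -0.0561, 0.2313]
tool_rot: [[-0.959, 0.284, -0.0], [0.284, 0.959, -0.0], [0.0, -0.0, -1.0]]
ft_force: [1.5, -0.2, -0.3]
grip_width: 0.07
```

Request:
jog_arm(
  travel=[
    [0.01,-0.029,0],
    [0.01,-0.029,0],
    [0.01,-0.029,0],
    [0.01,-0.029,0],
    [0.01,-0.029,0],
    [0.01,-0.029,0],
    [0.01,-0.029,0],
    [0.007,-0.018,0],
    [0.004,-0.009,0],
    [0.002,-0.003,0],
    [0,0,0],
    [0,0,0],
    [0,0,0],
  ],
  dr=[
    [0,0,0],
    [0,0,0],
    [0,0,0],
    [0,0,0],
    [0,0,0],
    [0,0,0],
    [0,0,0],
    [0,0,0],
    [0,0,0],
    [0,0,0],
    [0,0,0],
    [0,0,0],
    [0,0,0],
  ],
)

```text
time_s: 2.85
position: [0.4648, -0.2862, 0.2316]
tool_rot: [[-0.959, 0.283, 0.0], [0.283, 0.959, 0.0], [0.0, 0.0, -1.0]]
ft_force: [-0.3, 0.1, 0.6]
grip_width: 0.07
```

```bash
python3 - <<'E'
from h import *
s=snap('scene','s1');t=snap('top','t1');o=observe();print(o['position'],o['q'],o['ft_force'])
crop(s,'s1c',290,120,400,240,5)
E
```

```text
[ 0.46492128 -0.28639176  0.23168077] [-4.40608029e+01  2.13875811e+01  7.49394263e+01  3.23162294e-03
  8.36558479e+01 -1.17624112e+02] [0.39838406 0.32754703 0.49962913]
```

View pics/s1c.png

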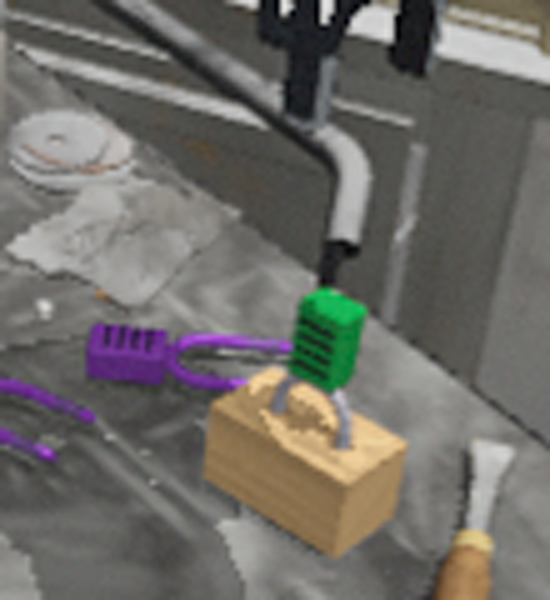

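```bash
python3 - <<'E'
from h import *
for n in('scene','top'):
    s=load(n);print(-s['R'].T@s['t'],s['fovy'],s['cx'])
E
```

```text
[0.22238457 0.48141139 0.66039053] 57.72476914299514 282.746069999807
[ 0.50812071 -0.12355195  1.2030529 ] 49.16441714773489 275.0871956909027
```

View pics/s1.png

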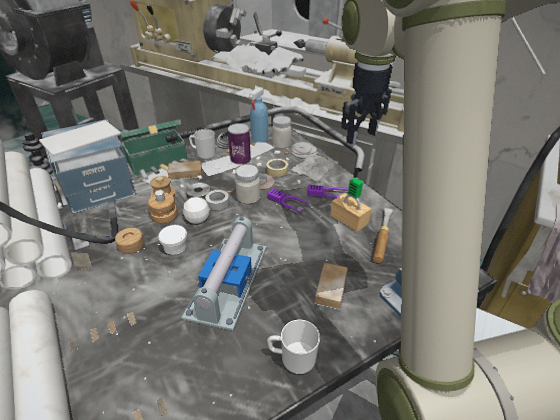

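View pics/t1.png

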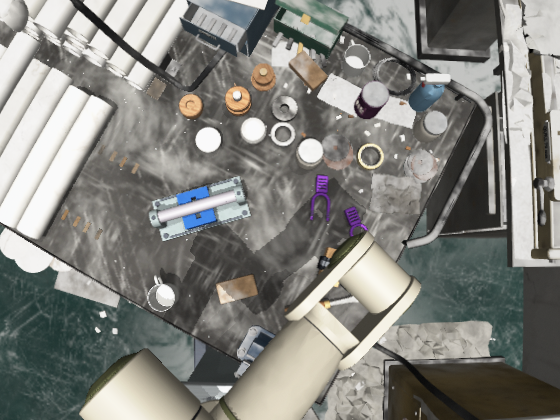

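Request:
jog_arm(
  travel=[
    [-0.0004,-0.0011,-0.012],
    [0,0,-0.02],
    [0,0,-0.02],
    [0,0,-0.02],
    [0,0,-0.018],
    [0,0,-0.015],
    [0,0,-0.012],
    [0,0,-0.01],
    [0,0,-0.01],
    [0,0,-0.007],
    [0,0,-0.004],
    [0,0,0],
    [0,0,0],
  ],
  dr=[
    [0,0,0],
    [0,0,0],
    [0,0,0],
    [0,0,0],
    [0,0,0],
    [0,0,0],
    [0,0,0],
    [0,0,0],
    [0,0,0],
    [0,0,0],
    [0,0,0],
    [0,0,0],
    [0,0,0],
  ],
)

```text
time_s: 4.03
position: [0.4648, -0.2885, 0.0836]
tool_rot: [[-0.959, 0.284, 0.0], [0.284, 0.959, -0.0], [-0.0, -0.0, -1.0]]
ft_force: [0.5, -1.1, 0.3]
grip_width: 0.07
```

```bash
python3 - <<'E'
from h import *
s=snap('scene','s2');o=observe();print(o['position'],o['ft_force'])
crop(s,'s2c',310,110,400,240,5)
E
```

```text
[ 0.4648961  -0.28854631  0.08380682] [0.24229588 0.06624557 0.090214  ]
```

View pics/s2c.png

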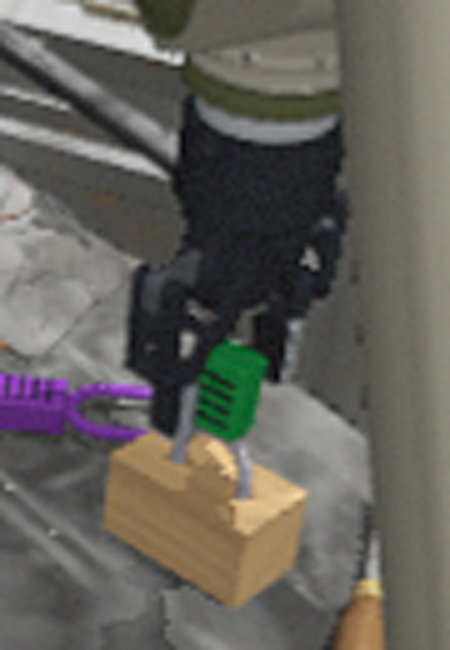

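Request:
jog_arm(
  travel=[
    [0,0,0],
    [0,0,0],
    [0,0,0],
    [0,0,0],
    [0,0,0],
    [0,0,0],
    [0,0,0],
    [0,0,0],
    [0,0,0],
    [0,0,0],
  ],
  dr=[
    [0,0,0],
    [0,0,0],
    [0,0,0],
    [0,0,0],
    [0,0,0],
    [0,0,0],
    [0,0,0],
    [0,0,0],
    [0,0,0],
    [0,0,0],
  ],
  jaw=0.0,
  newtons=60,
)

```text
time_s: 4.92
position: [0.4648, -0.2886, 0.0836]
tool_rot: [[-0.959, 0.284, 0.0], [0.284, 0.959, -0.001], [-0.001, -0.0, -1.0]]
ft_force: [-0.7, -0.0, 6.4]
grip_width: 0.0217
```

```bash
python3 - <<'E'
from h import *
o=observe();print(o['position'],o['ft_force'],o['wrist_torque'],o['grip_width'])
E
```

```text
[ 0.46477654 -0.2885896   0.08358374] [-0.70760517 -0.00823757  6.38314418] [-0.15809331  0.22117092 -0.07427625] 0.021697980309086012
```

Request:
jog_arm(
  travel=[
    [0,0,0.003],
    [0,0,0.005],
    [0,0,0.006],
    [0,0,0.006],
    [0,0,0.008],
    [0,0,0.008],
    [0,0,0.008],
    [0,0,0.01],
    [0,0,0.015],
    [0,0,0.02],
    [0,0,0.025],
    [0,0,0.025],
    [0,0,0.015],
    [0,0,0.008],
    [0,0,0],
    [0,0,0],
    [0,0,0],
  ],
  dr=[
    [0,0,0],
    [0,0,0],
    [0,0,0],
    [0,0,0],
    [0,0,0],
    [0,0,0],
    [0,0,0],
    [0,0,0],
    [0,0,0],
    [0,0,0],
    [0,0,0],
    [0,0,0],
    [0,0,0],
    [0,0,0],
    [0,0,0],
    [0,0,0],
    [0,0,0],
  ],
)

```text
time_s: 6.33
position: [0.4643, -0.288, 0.2441]
tool_rot: [[-0.959, 0.284, -0.002], [0.284, 0.959, 0.002], [0.002, 0.001, -1.0]]
ft_force: [-0.8, -0.3, -1.0]
grip_width: 0.0211
```

```bash
python3 - <<'E'
from h import *
s=snap('scene','s3');t=snap('top','t3');o=observe();print(o['position'],o['ft_force'],o['wrist_torque'],o['grip_width'])
crop(s,'s3c',310,70,410,220,5)
E
```

```text
[ 0.46438167 -0.28814186  0.24417054] [-0.00495836  0.02751967 -2.07237443] [-0.02426777  0.0229271   0.00819505] 0.021655785413958396
```

View pics/s3c.png

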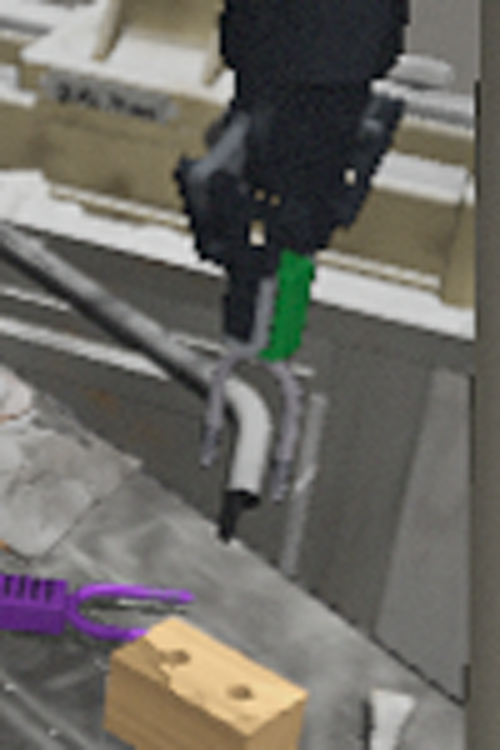

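```bash
python3 - <<'E'
from h import *
from fit import un
from scipy.optimize import least_squares
s=load('scene');o=observe();p=np.array(o['position']);R=np.array(o['tool_rot'])
tip=un([(207,464),(278,499)],5,310,70)
# tool frame: x ~ -clamp x dir; model tips in tool frame: (dx±.021, 0, L)
P=lambda q:np.array([p+R@np.array([q[0]+s_*.021*np.cos(q[2]),q[3]+s_*.021*np.sin(q[2]),q[1]]) for s_ in(1,-1)])
for a in(1,-1):
  for dy in(0,.002,-.002):
    f=lambda q:(proj(s,P([*q,0,dy]))-tip[::a]).ravel()
    r=least_squares(f,[0,.078]);print(a,dy,r.x*1e3,r.fun.round(1))
crop(s,'s3d',340,110,375,175,11)
E
```

```text
1 0 [ 0.95650428 75.60255368] [ 13.5   7.1 -14.5  -6.9]
1 0.002 [ 2.29391835 74.14250384] [ 13.5   7.1 -14.5  -6.9]
1 -0.002 [-0.38092614 77.06261106] [ 13.5   7.  -14.5  -6.9]
-1 0 [ 2.36178158 74.68731478] [-0.2 -0.   0.2  0. ]
-1 0.002 [ 3.69918291 73.22727086] [-0.2 -0.   0.2  0. ]
-1 -0.002 [ 1.0243625  76.14736718] [-0.2 -0.   0.2  0. ]
```

View pics/s3d.png

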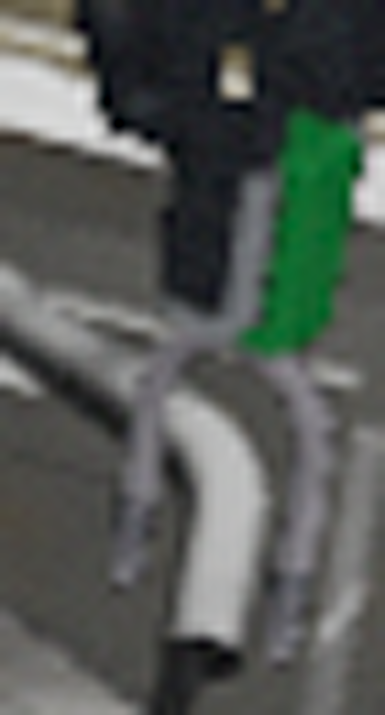

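Request:
jog_arm(
  travel=[
    [0.003,0.007,0],
    [0.006,0.014,0],
    [0.009,0.021,0],
    [0.01,0.024,0],
    [0.01,0.024,0],
    [0.01,0.024,0],
    [0.01,0.024,0],
    [0.01,0.024,0],
    [0.01,0.024,0],
    [0.01,0.024,0],
    [0.01,0.024,0],
    [0.01,0.024,0],
    [0.01,0.024,0],
    [0.01,0.024,0],
    [0.008,0.02,0],
    [0.006,0.013,0],
    [0.003,0.0077,0],
    [0.0004,0,0],
    [0,0,0],
    [0,0,0],
  ],
  dr=[
    [0,0,0.02],
    [0,0,0.04],
    [0,0,0.04],
    [0,0,0.04],
    [0,0,0.04],
    [0,0,0.04],
    [0,0,0.04],
    [0,0,0.04],
    [0,0,0.04],
    [0,0,0.04],
    [0,0,0.04],
    [0,0,0.04],
    [0,0,0.04],
    [0,0,0.04],
    [0,0,0.04],
    [0,0,0.004],
    [0,0,0],
    [0,0,0],
    [0,0,0],
    [0,0,0],
  ],
)

```text
time_s: 8.1
position: [0.6098, 0.0574, 0.2453]
tool_rot: [[-0.957, -0.291, -0.0], [-0.291, 0.957, -0.0], [0.0, -0.0, -1.0]]
ft_force: [0.4, -0.4, -3.1]
grip_width: 0.0213
```

Request:
jog_arm(
  travel=[
    [0,0,-0.008],
    [0,0,-0.013],
    [0,0,-0.013],
    [0,0,-0.008],
    [0,0,0],
    [0,0,0],
    [0,0,0],
  ],
  dr=[
    [0,0,0],
    [0,0,0],
    [0,0,0],
    [0,0,0],
    [0,0,0],
    [0,0,0],
    [0,0,0],
  ],
)

```text
time_s: 8.68
position: [0.6104, 0.0581, 0.204]
tool_rot: [[-0.957, -0.292, 0.001], [-0.292, 0.957, -0.0], [-0.001, -0.001, -1.0]]
ft_force: [-0.6, 0.3, -0.8]
grip_width: 0.0213
```

```bash
python3 - <<'E'
from h import *
s=snap('scene','s4');t=snap('top','t4');o=observe();print(o['time_s'],o['position'],o['tool_rot'],o['ft_force'],o['wrist_torque'],o['grip_width'])
crop(s,'s4c',170,160,290,330,4);crop(t,'t4c',120,150,280,260,5)
E
```

```text
8.7833 [0.61035853 0.05822494 0.2041395 ] [[-9.56476588e-01 -2.91804899e-01  1.56148362e-03]
 [-2.91805538e-01  9.56477648e-01 -1.92900676e-04]
 [-1.43723482e-03 -6.40154548e-04 -9.99998762e-01]] [-0.26296437  0.27503947 -1.80266521] [0.07623296 0.01175051 0.02360503] 0.021626139262999812
```

View pics/s4c.png

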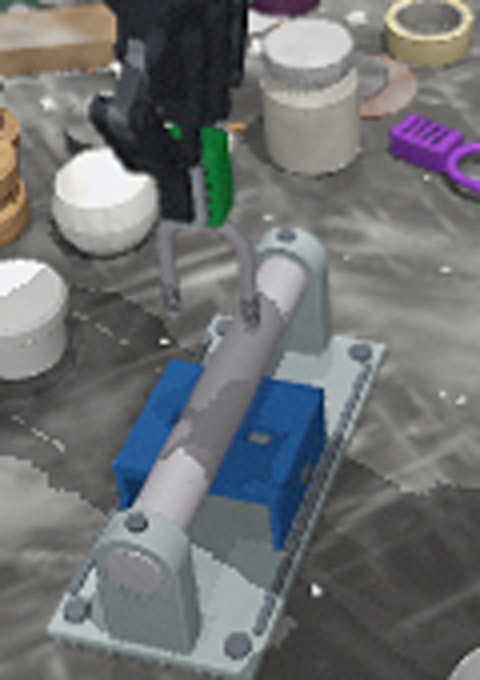

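View pics/t4c.png

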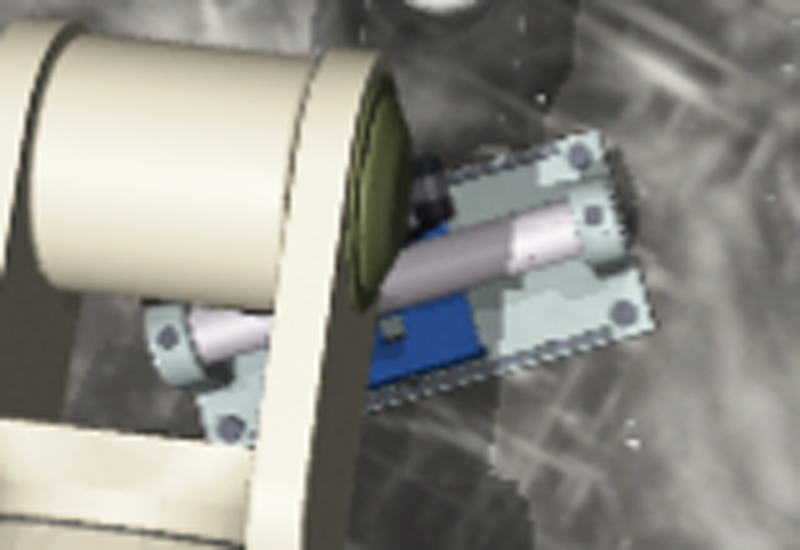

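Request:
jog_arm(
  travel=[
    [-0.0004,0.0003,-0.007],
    [0,0,-0.01],
    [0,0,-0.007],
    [0,0,-0.005],
    [0,0,0],
    [0,0,0],
    [0,0,0],
  ],
  dr=[
    [0,0,0],
    [0,0,0],
    [0,0,0],
    [0,0,0],
    [0,0,0],
    [0,0,0],
    [0,0,0],
  ],
)

```text
time_s: 9.37
position: [0.6099, 0.0586, 0.1746]
tool_rot: [[-0.956, -0.292, 0.001], [-0.292, 0.956, -0.0], [-0.001, -0.0, -1.0]]
ft_force: [0.7, -0.4, -1.4]
grip_width: 0.0214
```

```bash
cat > ov.py <<'E'
from h import *
from fit import T,un
import sys
tag=sys.argv[1]
s=snap('scene',tag);o=observe();print(o['time_s'],o['position'],np.degrees(np.arctan2(o['tool_rot'][1][0],o['tool_rot'][0][0])),o['ft_force'],o['wrist_torque'],o['grip_width'])
crop(s,tag+'c',185,195,270,300,7)
p=np.load('rigp.npy')
K=7;im=cv2.imread(f'pics/{tag}c.png')
def dr(P,col,close=False):
    q=((proj(s,T(p,P))-[185,195]+.5)*K-.5).astype(np.int32);cv2.polylines(im,[q.reshape(-1,1,2)],close,col,1)
# bar silhouettes
P3=T(p,[(0,0,.071)])[0];C=-s['R'].T@s['t'].ravel()
c,sn=np.cos(p[2]),np.sin(p[2]);d=C-[*p[:2],0];cx,cz=c*d[0]+sn*d[1],d[2]-.071
D=np.hypot(cx,cz);b=np.arctan2(cz,cx);h=np.arccos(.015/D)
for a in(b+h,b-h): dr([(.015*np.cos(a),y,.071+.015*np.sin(a)) for y in(-.098,.098)],(0,255,255))
for x in(-.021,.021): dr([(x+i*.0065,-.006+j*.006,.054) for i,j in((1,1),(1,-1),(-1,-1),(-1,1))],(0,0,255),True)
dr([(i*.045,-.006+j*.04,.054) for i,j in((1,1),(1,-1),(-1,-1),(-1,1))],(255,255,0),True)
cv2.imwrite(f'pics/{tag}o.png',im)
# predicted tips from tool
R=np.array(o['tool_rot']);pp=np.array(o['position'])
for x in(-.021,.021):
    w=pp+R@[x,0,.0776];q=(proj(s,w)[0]-[185,195]+.5)*K-.5;print('pred tip crop px',q.round(),'rig',(np.array([c*(w[0]-p[0])+sn*(w[1]-p[1]),-sn*(w[0]-p[0])+c*(w[1]-p[1]),w[2]])*1e3).round(1))
E
python3 ov.py s5
```

```text
9.4167 [0.60987617 0.05861561 0.17469576] -163.02633062331276 [-0.2647541   0.22359429 -1.12136929] [ 0.04428893  0.02286815 -0.02361873] 0.021633404811636395
pred tip crop px [203. 387.] rig [-21.5  -5.9  97.1]
pred tip crop px [337. 412.] rig [20.5 -5.9 97.1]
```

View pics/s5c.png

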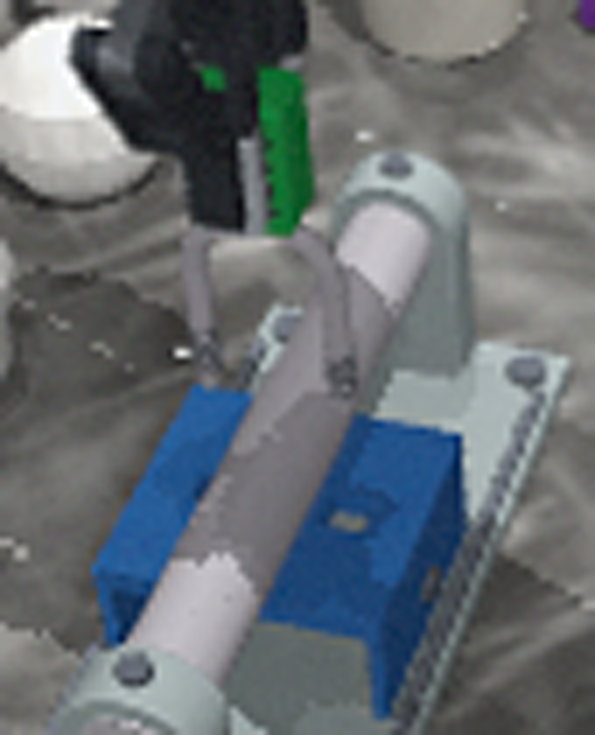

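View pics/s5o.png

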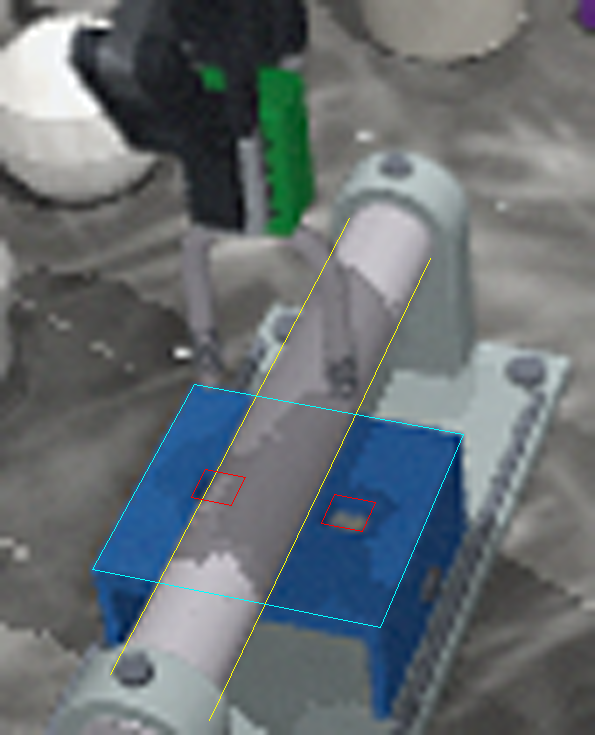

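Request:
jog_arm(
  travel=[
    [0.0004,0.0001,-0.003],
    [0,0,-0.004],
    [0,0,-0.004],
    [0,0,-0.004],
    [0,0,-0.003],
    [0,0,0],
    [0,0,0],
    [0,0,0],
  ],
  dr=[
    [0,0,0],
    [0,0,0],
    [0,0,0],
    [0,0,0],
    [0,0,0],
    [0,0,0],
    [0,0,0],
    [0,0,0],
  ],
)

```text
time_s: 10.08
position: [0.6102, 0.0587, 0.1565]
tool_rot: [[-0.956, -0.292, 0.0], [-0.292, 0.956, -0.0], [-0.0, -0.0, -1.0]]
ft_force: [0.4, 0.5, -2.0]
grip_width: 0.0215
```

```bash
python3 ov.py s6
```

```text
10.1333 [0.610186   0.05870923 0.15652637] -163.0286847036981 [-0.1110877   0.03642645 -1.28017127] [ 0.02893436 -0.0051255   0.02203227] 0.02119022345060425
pred tip crop px [208. 430.] rig [-21.8  -5.9  78.9]
pred tip crop px [340. 455.] rig [20.2 -5.9 78.9]
```

View pics/s6o.png

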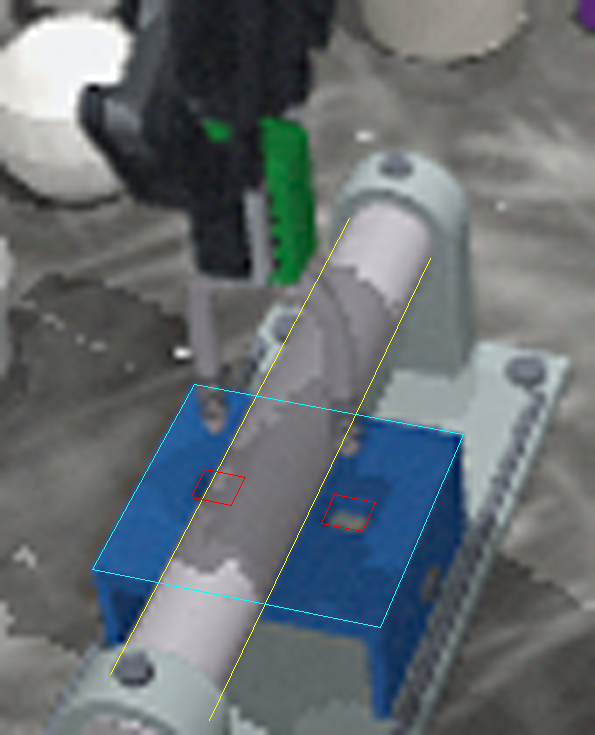

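Request:
jog_arm(
  travel=[
    [0.0012,0.0004,0],
    [0,0,-0.003],
    [0,0,-0.003],
    [0,0,-0.003],
    [0,0,-0.002],
    [0,0,-0.001],
    [0,0,0],
    [0,0,0],
  ],
  dr=[
    [0,0,0],
    [0,0,0],
    [0,0,0],
    [0,0,0],
    [0,0,0],
    [0,0,0],
    [0,0,0],
    [0,0,0],
  ],
)

```text
time_s: 10.8
position: [0.6113, 0.0591, 0.1443]
tool_rot: [[-0.956, -0.292, -0.0], [-0.292, 0.956, -0.0], [0.0, -0.0, -1.0]]
ft_force: [-0.6, 0.6, -1.4]
grip_width: 0.0212
```

```bash
python3 ov.py s7
```

```text
10.85 [0.61131884 0.05908768 0.14442326] -163.03009229304507 [-0.56128224 -0.55041522 -1.47906129] [-0.05862392 -0.00206412  0.01624369] 0.021357791172911755
pred tip crop px [208. 457.] rig [-22.9  -5.9  66.8]
pred tip crop px [339. 482.] rig [19.1 -5.9 66.8]
```

View pics/s7o.png

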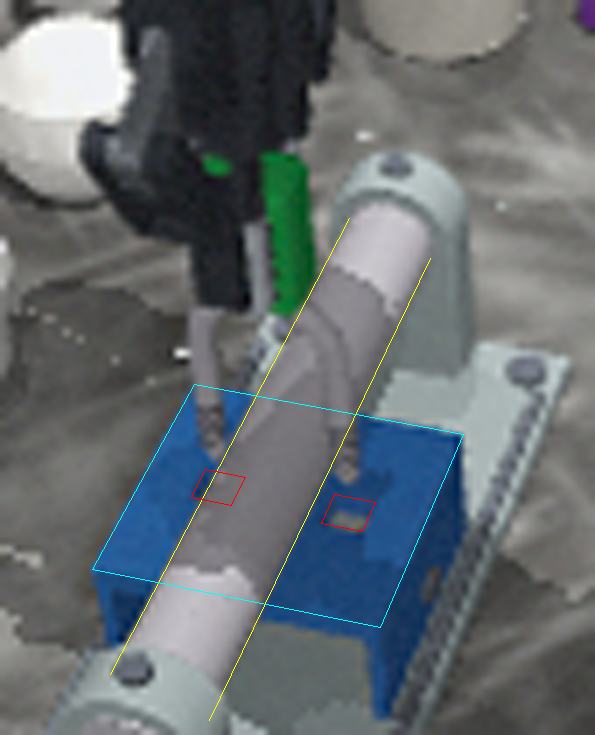

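Request:
jog_arm(
  travel=[
    [-0.0005,-0.0001,-0.003],
    [0,0,-0.003],
    [0,0,-0.002],
    [0,0,-0.001],
    [0,0,0],
    [0,0,0],
  ],
  dr=[
    [0,0,0],
    [0,0,0],
    [0,0,0],
    [0,0,0],
    [0,0,0],
    [0,0,0],
  ],
)

```text
time_s: 11.35
position: [0.6108, 0.059, 0.1353]
tool_rot: [[-0.956, -0.292, -0.0], [-0.292, 0.956, 0.0], [0.0, 0.0, -1.0]]
ft_force: [0.5, 0.1, -1.5]
grip_width: 0.0213
```

Request:
jog_arm(
  travel=[
    [0,0,-0.001],
    [0,0,-0.001],
    [0,0,-0.0005],
    [0,0,0],
    [0,0,0],
  ],
  dr=[
    [0,0,0],
    [0,0,0],
    [0,0,0],
    [0,0,0],
    [0,0,0],
  ],
)

```text
time_s: 11.77
position: [0.6108, 0.059, 0.1328]
tool_rot: [[-0.956, -0.292, -0.0], [-0.292, 0.956, 0.0], [0.0, 0.0, -1.0]]
ft_force: [0.4, -0.1, -2.5]
grip_width: 0.0215
```

```bash
python3 ov.py s8
```

```text
11.8167 [0.61079256 0.05901386 0.13286206] -163.02805767212433 [ 0.38021177  0.77882319 -1.96022552] [-0.03978921 -0.01706561 -0.0016796 ] 0.02150284725736063
pred tip crop px [214. 484.] rig [-22.4  -6.   55.3]
pred tip crop px [344. 509.] rig [19.6 -6.  55.3]
```

View pics/s8o.png

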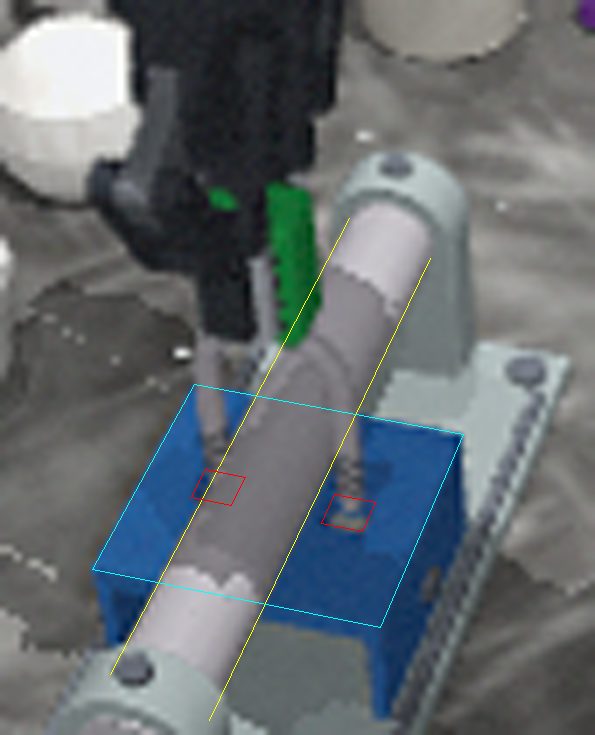

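Right tip at about (350,508) sits over the slot box centred (349,513). I'll feel down gently.

Request:
jog_arm(
  travel=[
    [0,0,-0.0007],
    [0,0,-0.0007],
    [0,0,-0.0007],
    [0,0,0],
  ],
  dr=[
    [0,0,0],
    [0,0,0],
    [0,0,0],
    [0,0,0],
  ],
)

```text
time_s: 12.15
position: [0.6107, 0.059, 0.1305]
tool_rot: [[-0.956, -0.292, -0.0], [-0.292, 0.956, 0.0], [0.0, 0.0, -1.0]]
ft_force: [0.0, 0.0, -1.8]
grip_width: 0.0211
```

Request:
jog_arm(
  travel=[
    [0,0,-0.0007],
    [0,0,-0.0007],
    [0,0,-0.0007],
    [0,0,0],
  ],
  dr=[
    [0,0,0],
    [0,0,0],
    [0,0,0],
    [0,0,0],
  ],
)

```text
time_s: 12.48
position: [0.6107, 0.059, 0.1284]
tool_rot: [[-0.956, -0.292, -0.0], [-0.292, 0.956, 0.0], [0.0, 0.0, -1.0]]
ft_force: [0.5, 0.9, -1.9]
grip_width: 0.0215
```

Request:
jog_arm(
  travel=[
    [0,0,-0.001],
    [0,0,-0.001],
    [0,0,-0.001],
    [0,0,-0.001],
    [0,0,0],
    [0,0,0],
  ],
  dr=[
    [0,0,0],
    [0,0,0],
    [0,0,0],
    [0,0,0],
    [0,0,0],
    [0,0,0],
  ],
)

```text
time_s: 12.98
position: [0.6107, 0.059, 0.1245]
tool_rot: [[-0.956, -0.292, -0.0], [-0.292, 0.956, 0.0], [0.0, 0.0, -1.0]]
ft_force: [-0.0, 0.4, -1.2]
grip_width: 0.0212
```

```bash
python3 ov.py s9
```

```text
13.0333 [0.61076882 0.05902766 0.12460344] -163.02980010951248 [-0.28794108  1.1443887  -2.02271019] [ 0.01322841  0.03230773 -0.03574815] 0.0209436492236285
pred tip crop px [216. 503.] rig [-22.4  -6.   47. ]
pred tip crop px [346. 528.] rig [19.6 -6.  47. ]
```

View pics/s9c.png

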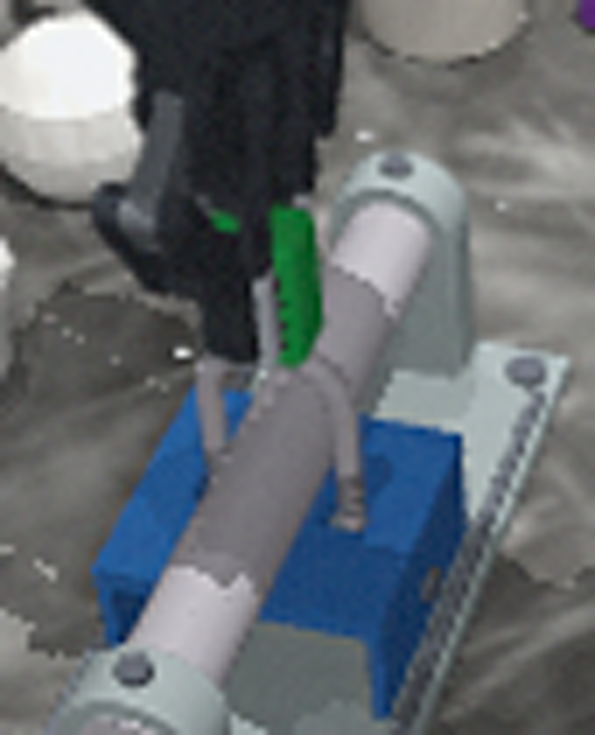

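Request:
jog_arm(
  travel=[
    [0,0,-0.001],
    [0,0,-0.001],
    [0,0,-0.001],
    [0,0,-0.001],
    [0,0,-0.001],
    [0,0,0],
    [0,0,0],
  ],
  dr=[
    [0,0,0],
    [0,0,0],
    [0,0,0],
    [0,0,0],
    [0,0,0],
    [0,0,0],
    [0,0,0],
  ],
)

```text
time_s: 13.62
position: [0.6108, 0.059, 0.1196]
tool_rot: [[-0.956, -0.292, -0.0], [-0.292, 0.956, 0.0], [0.0, 0.0, -1.0]]
ft_force: [-1.3, -0.9, -1.3]
grip_width: 0.021
```

Request:
jog_arm(
  travel=[
    [0,0,-0.001],
    [0,0,-0.001],
    [0,0,-0.001],
    [0,0,0],
  ],
  dr=[
    [0,0,0],
    [0,0,0],
    [0,0,0],
    [0,0,0],
  ],
)

```text
time_s: 13.95
position: [0.6106, 0.059, 0.1163]
tool_rot: [[-0.956, -0.292, -0.0], [-0.292, 0.956, 0.0], [0.0, 0.0, -1.0]]
ft_force: [-0.9, -0.2, -1.6]
grip_width: 0.0217
```

Request:
jog_arm(
  travel=[
    [0,0,-0.001],
    [0,0,-0.001],
    [0,0,-0.001],
    [0,0,0],
  ],
  dr=[
    [0,0,0],
    [0,0,0],
    [0,0,0],
    [0,0,0],
  ],
)

```text
time_s: 14.28
position: [0.6109, 0.059, 0.1135]
tool_rot: [[-0.956, -0.292, 0.0], [-0.292, 0.956, 0.0], [-0.0, -0.0, -1.0]]
ft_force: [0.8, 0.1, -2.3]
grip_width: 0.0215
```

Request:
jog_arm(
  travel=[
    [0,0,-0.001],
    [0,0,-0.001],
    [0,0,-0.001],
    [0,0,0],
  ],
  dr=[
    [0,0,0],
    [0,0,0],
    [0,0,0],
    [0,0,0],
  ],
)

```text
time_s: 14.62
position: [0.6109, 0.0591, 0.1105]
tool_rot: [[-0.956, -0.292, 0.0], [-0.292, 0.956, 0.0], [-0.0, -0.0, -1.0]]
ft_force: [1.7, 0.5, -1.7]
grip_width: 0.0215
```

```bash
python3 ov.py s10
```

```text
14.6667 [0.61085839 0.05905465 0.11046289] -163.02990826612205 [ 2.22711635  0.49960621 -2.36399822] [ 0.10133267 -0.4241118  -0.0426279 ] 0.021656589535490166
pred tip crop px [221. 534.] rig [-22.5  -6.   32.9]
pred tip crop px [348. 559.] rig [19.5 -6.  32.9]
```

View pics/s10c.png

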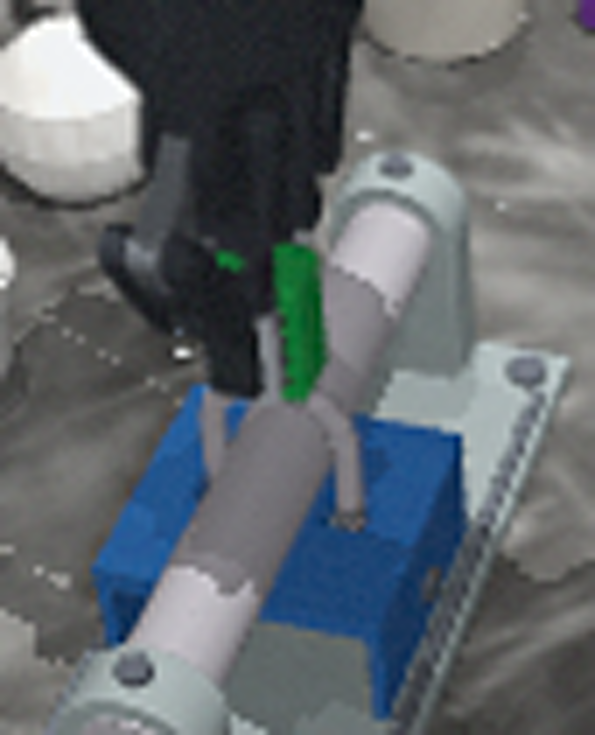

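Request:
jog_arm(
  travel=[
    [0.0006,0.0002,0],
    [0,0,0],
    [0,0,0],
    [0,0,0],
  ],
  dr=[
    [0,0,0],
    [0,0,0],
    [0,0,0],
    [0,0,0],
  ],
)

```text
time_s: 15.0
position: [0.6113, 0.0592, 0.1106]
tool_rot: [[-0.956, -0.292, -0.0], [-0.292, 0.956, -0.0], [0.0, 0.0, -1.0]]
ft_force: [0.8, 0.1, -2.2]
grip_width: 0.0215
```

```bash
python3 - <<'E'
from h import *
o=observe();print(o['position'],o['ft_force'],o['wrist_torque'],o['joint_efforts'])
E
```

```text
[0.61127712 0.05921319 0.11056515] [ 0.77436596  0.05031227 -2.23121852] [-0.02754861 -0.27176427  0.04015962] [ 3.23664607e-02 -5.46294665e+01 -2.09151471e+01 -3.37585795e-02
  2.62555880e-01  5.29730332e-04]
```

Request:
jog_arm(
  travel=[
    [0.0004,0.0001,0],
    [0,0,-0.001],
    [0,0,-0.001],
    [0,0,-0.001],
    [0,0,-0.001],
    [0,0,0],
  ],
  dr=[
    [0,0,0],
    [0,0,0],
    [0,0,0],
    [0,0,0],
    [0,0,0],
    [0,0,0],
  ],
)

```text
time_s: 15.5
position: [0.6117, 0.0593, 0.1066]
tool_rot: [[-0.956, -0.292, -0.0], [-0.292, 0.956, -0.0], [0.0, -0.0, -1.0]]
ft_force: [-0.7, -0.0, -0.7]
grip_width: 0.0214
```

```bash
python3 ov.py s11
```

```text
15.55 [0.61168713 0.05931043 0.10653164] -163.0260154679569 [-0.63815845 -0.08966704 -1.25878853] [-0.03657104  0.03805168 -0.022685  ] 0.021495716846733785
pred tip crop px [219. 542.] rig [-23.3  -6.   28.9]
pred tip crop px [347. 567.] rig [18.7 -6.  28.9]
```

View pics/s11c.png

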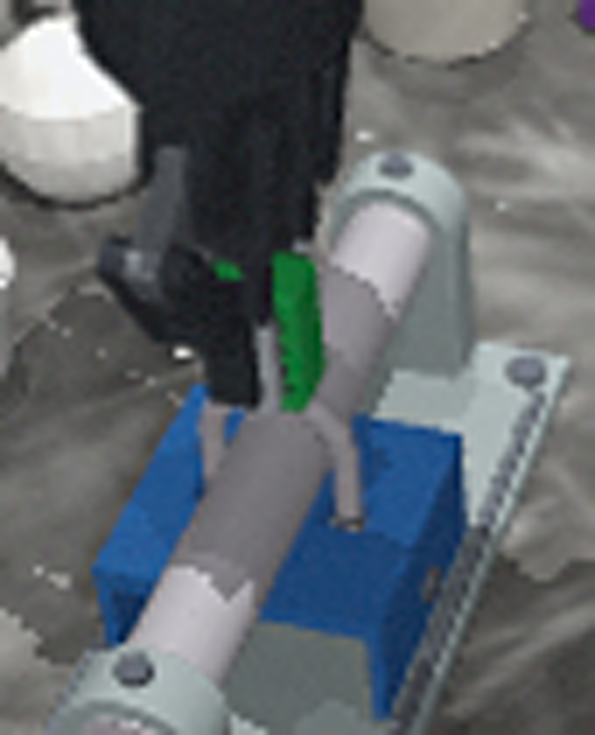

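Request:
jog_arm(
  travel=[
    [0,0,-0.001],
    [0,0,-0.001],
    [0,0,-0.001],
    [0,0,0],
  ],
  dr=[
    [0,0,0],
    [0,0,0],
    [0,0,0],
    [0,0,0],
  ],
)

```text
time_s: 15.88
position: [0.6117, 0.0593, 0.1033]
tool_rot: [[-0.956, -0.292, -0.0], [-0.292, 0.956, -0.0], [0.0, -0.0, -1.0]]
ft_force: [0.8, -0.9, -1.2]
grip_width: 0.0211
```

Request:
jog_arm(
  travel=[
    [0,0,-0.001],
    [0,0,-0.001],
    [0,0,0],
    [0,0,0],
  ],
  dr=[
    [0,0,0],
    [0,0,0],
    [0,0,0],
    [0,0,0],
  ],
)

```text
time_s: 16.22
position: [0.6116, 0.0593, 0.1013]
tool_rot: [[-0.956, -0.292, -0.001], [-0.292, 0.956, -0.0], [0.001, 0.0, -1.0]]
ft_force: [0.1, 0.3, -0.7]
grip_width: 0.0214
```

```bash
python3 - <<'E'
from h import *
o=observe();print(o['position'],o['ft_force'],o['wrist_torque'],o['joint_efforts'])
E
```

```text
[0.61163919 0.05927974 0.10127286] [ 0.1369799   0.34373111 -0.69656076] [-0.16389859 -0.02503643  0.05447673] [ 3.89082804e-01 -5.44173789e+01 -2.06630838e+01  1.77980368e-01
  5.17460844e-02 -1.69490399e-03]
```

Request:
jog_arm(
  travel=[
    [0,0,-0.001],
    [0,0,-0.001],
    [0,0,0],
  ],
  dr=[
    [0,0,0],
    [0,0,0],
    [0,0,0],
  ],
)

```text
time_s: 16.47
position: [0.6117, 0.0593, 0.0993]
tool_rot: [[-0.956, -0.292, -0.0], [-0.292, 0.956, -0.0], [0.0, 0.0, -1.0]]
ft_force: [-0.6, -0.2, -0.3]
grip_width: 0.0213
```

Request:
jog_arm(
  travel=[
    [0,0,-0.0007],
    [0,0,-0.0006],
    [0,0,0],
  ],
  dr=[
    [0,0,0],
    [0,0,0],
    [0,0,0],
  ],
)

```text
time_s: 16.72
position: [0.6117, 0.0594, 0.0982]
tool_rot: [[-0.956, -0.292, -0.0], [-0.292, 0.956, 0.0], [0.0, 0.0, -1.0]]
ft_force: [0.5, -0.8, 0.8]
grip_width: 0.0216
```

```bash
python3 ov.py s12
```

```text
16.7667 [0.61170006 0.05932145 0.0981707 ] -163.02872934857274 [-0.29151655 -0.26873    -0.13699225] [-0.0591041   0.06543613 -0.0635672 ] 0.021390663957459744
pred tip crop px [222. 560.] rig [-23.4  -6.   20.6]
pred tip crop px [348. 585.] rig [18.6 -6.  20.6]
```

View pics/s12c.png

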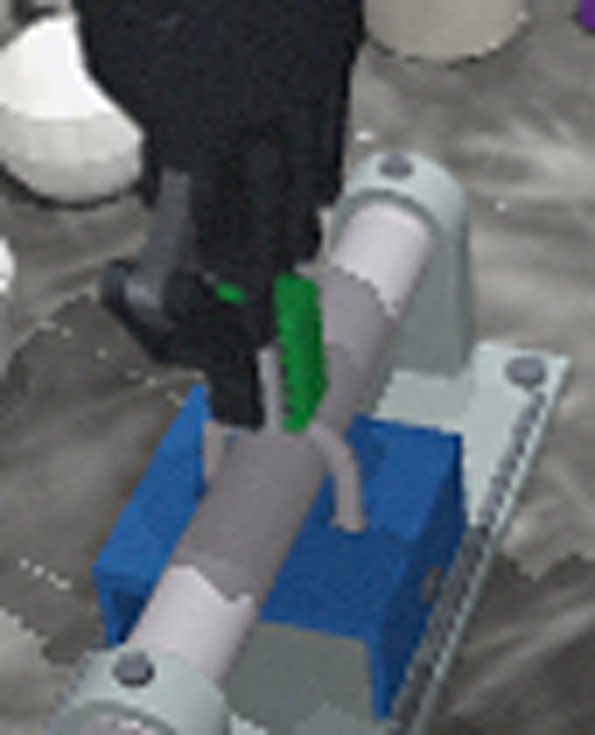

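Request:
jog_arm(
  travel=[
    [0,0,-0.0005],
    [0,0,-0.0005],
    [0,0,0],
    [0,0,0],
  ],
  dr=[
    [0,0,0],
    [0,0,0],
    [0,0,0],
    [0,0,0],
  ],
)

```text
time_s: 17.1
position: [0.6118, 0.0594, 0.0979]
tool_rot: [[-0.956, -0.292, 0.001], [-0.292, 0.956, -0.0], [-0.0, -0.0, -1.0]]
ft_force: [-2.5, 0.6, 5.6]
grip_width: 0.0211
```

Request:
jog_arm(
  travel=[
    [0,0,-0.0005],
    [0,0,-0.0005],
    [0,0,0],
    [0,0,0],
  ],
  dr=[
    [0,0,0],
    [0,0,0],
    [0,0,0],
    [0,0,0],
  ],
)

```text
time_s: 17.43
position: [0.6119, 0.0594, 0.0978]
tool_rot: [[-0.956, -0.292, 0.001], [-0.292, 0.956, -0.0], [-0.001, -0.001, -1.0]]
ft_force: [-3.5, -0.7, 11.7]
grip_width: 0.0214
```

Request:
jog_arm(
  travel=[
    [-0.0004,-0.0001,-0.0004],
    [0,0,-0.0004],
    [0,0,0],
    [0,0,0],
  ],
  dr=[
    [0,0,0],
    [0,0,0],
    [0,0,0],
    [0,0,0],
  ],
)

```text
time_s: 17.77
position: [0.6119, 0.0594, 0.0977]
tool_rot: [[-0.956, -0.292, 0.003], [-0.292, 0.956, -0.0], [-0.003, -0.001, -1.0]]
ft_force: [-3.0, 0.2, 15.3]
grip_width: 0.0213
```

```bash
python3 ov.py s13
```

```text
17.8167 [0.61188263 0.05936104 0.09774201] -163.01842541333164 [-3.41070745  0.43232807 16.42264021] [0.07338464 0.89003663 0.01006751] 0.02138273436518182
pred tip crop px [221. 560.] rig [-23.8  -5.9  20.2]
pred tip crop px [347. 586.] rig [18.2 -5.9 20.1]
```

View pics/s13c.png

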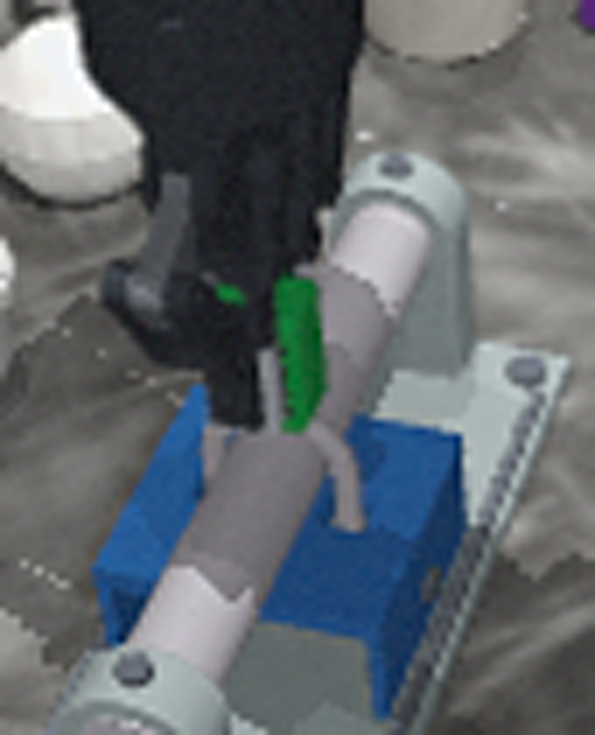

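Request:
jog_arm(
  travel=[
    [-0.0004,0,0.001],
    [0,0,0.0008],
    [0,0,0],
    [0,0,0],
  ],
  dr=[
    [0,0,0],
    [0,0,0],
    [0,0,0],
    [0,0,0],
  ],
)

```text
time_s: 18.15
position: [0.6115, 0.0593, 0.0979]
tool_rot: [[-0.956, -0.292, 0.002], [-0.292, 0.956, 0.0], [-0.002, -0.0, -1.0]]
ft_force: [0.2, 0.1, 6.0]
grip_width: 0.0212
```

```bash
python3 - <<'E'
from h import *
o=observe();print(o['position'],o['tool_rot'],o['ft_force'],o['wrist_torque'])
E
```

```text
[0.6114958  0.059285   0.09786017] [[-9.56457632e-01 -2.91866384e-01  1.67675814e-03]
 [-2.91866630e-01  9.56459022e-01  1.01507611e-04]
 [-1.63337711e-03 -3.92302019e-04 -9.99998589e-01]] [0.19572214 0.11612119 5.97227947] [ 0.0689181  -0.06634485 -0.02038794]
```

Lateral force is nearly zero, with a light 6 N seat. Next I'll open.

Request:
jog_arm(
  travel=[
    [0,0,0],
    [0,0,0],
    [0,0,0],
    [0,0,0],
    [0,0,0],
    [0,0,0],
    [0,0,0],
  ],
  dr=[
    [0,0,0],
    [0,0,0],
    [0,0,0],
    [0,0,0],
    [0,0,0],
    [0,0,0],
    [0,0,0],
  ],
  jaw=0.06,
)

```text
time_s: 18.73
position: [0.6109, 0.0592, 0.0972]
tool_rot: [[-0.956, -0.292, -0.0], [-0.292, 0.956, -0.0], [0.0, 0.0, -1.0]]
ft_force: [0.3, 0.1, 0.1]
grip_width: 0.0602
```

Request:
jog_arm(
  travel=[
    [0,0,0.004],
    [0,0,0.008],
    [0,0,0.012],
    [0,0,0.015],
    [0,0,0.02],
    [0,0,0.02],
    [0,0,0.02],
    [-0.01,0,0.02],
    [-0.02,-0.01,0.01],
    [-0.03,-0.02,0],
    [-0.03,-0.025,0],
    [-0.03,-0.025,0],
    [-0.03,-0.025,0],
    [-0.03,-0.025,0],
    [-0.02,-0.02,0],
    [-0.01,-0.01,0],
    [0,0,0],
    [0,0,0],
  ],
  dr=[
    [0,0,0],
    [0,0,0],
    [0,0,0],
    [0,0,0],
    [0,0,0],
    [0,0,0],
    [0,0,0],
    [0,0,0],
    [0,0,0],
    [0,0,0],
    [0,0,0],
    [0,0,0],
    [0,0,0],
    [0,0,0],
    [0,0,0],
    [0,0,0],
    [0,0,0],
    [0,0,0],
  ],
)

```text
time_s: 20.23
position: [0.401, -0.1011, 0.2271]
tool_rot: [[-0.957, -0.29, 0.001], [-0.29, 0.957, -0.001], [-0.001, -0.001, -1.0]]
ft_force: [-0.3, -0.3, -0.0]
grip_width: 0.0603
```

```bash
python3 - <<'E'
from h import *
s=snap('scene','s14');t=snap('top','t14');o=observe();print(o['time_s'],o['position'],o['ft_force'],o['grip_width'])
crop(s,'s14c',185,195,270,300,7);crop(t,'t14c',140,155,260,255,6)
E
```

```text
20.3333 [ 0.40155709 -0.1004033   0.22671112] [ 0.3024472  -0.49632414 -0.44732769] 0.0598403283065048
```

View pics/s14c.png

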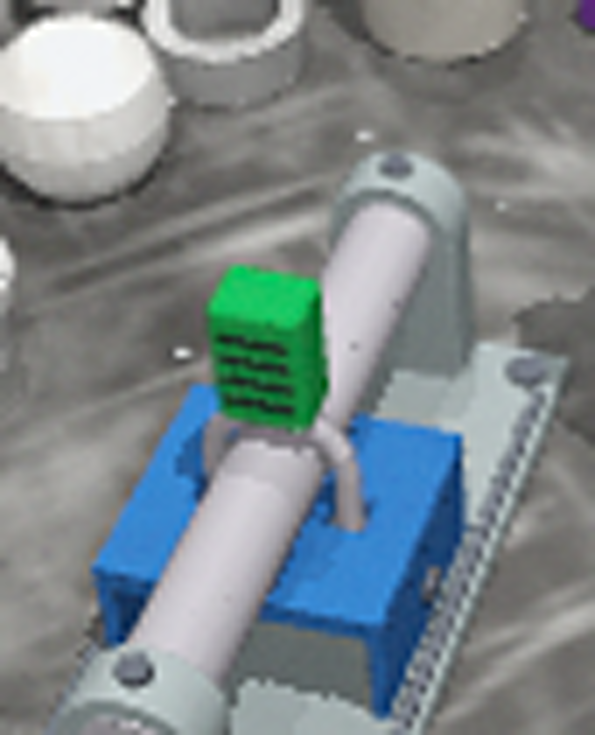

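View pics/t14c.png

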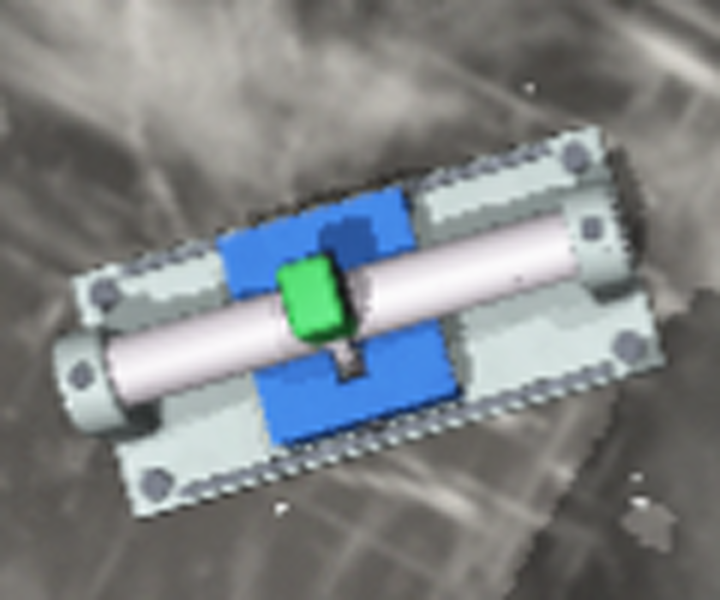

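View pics/s14.png

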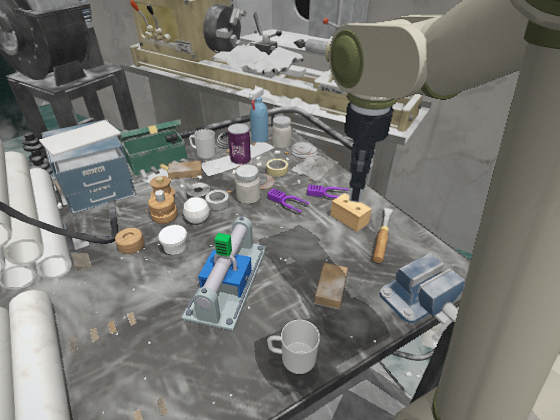

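```bash
python3 - <<'E'
from h import *
from fit import T
p=np.load('rigp.npy')
for n,c0,k in(('scene',(185,195),7),('top',(140,155),6)):
    s=load(n);C=[(i*.015,-.006+j*.011,z) for z in(.138,.092) for i,j in((1,1),(1,-1),(-1,-1),(-1,1))]
    q=((proj(s,T(p,C))-c0+.5)*k-.5);print(n,q.round().tolist())
    im=cv2.imread(f'pics/{n[0]}14c.png')
    for a in(q[:4],q[4:]): cv2.polylines(im,[a.astype(np.int32).reshape(-1,1,2)],True,(0,0,255),1)
    cv2.imwrite(f'pics/{n[0]}14o.png',im[200:460,150:500] if n=='scene' else im)
E
```

```text
scene [[322.0, 282.0], [295.0, 333.0], [195.0, 315.0], [224.0, 264.0], [333.0, 395.0], [308.0, 447.0], [211.0, 429.0], [239.0, 378.0]]
top [[343.0, 327.0], [288.0, 343.0], [268.0, 269.0], [322.0, 253.0], [360.0, 337.0], [308.0, 352.0], [288.0, 281.0], [340.0, 266.0]]
```

View pics/s14o.png

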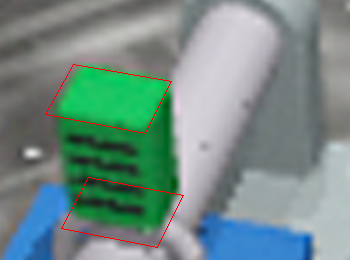

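View pics/t14o.png

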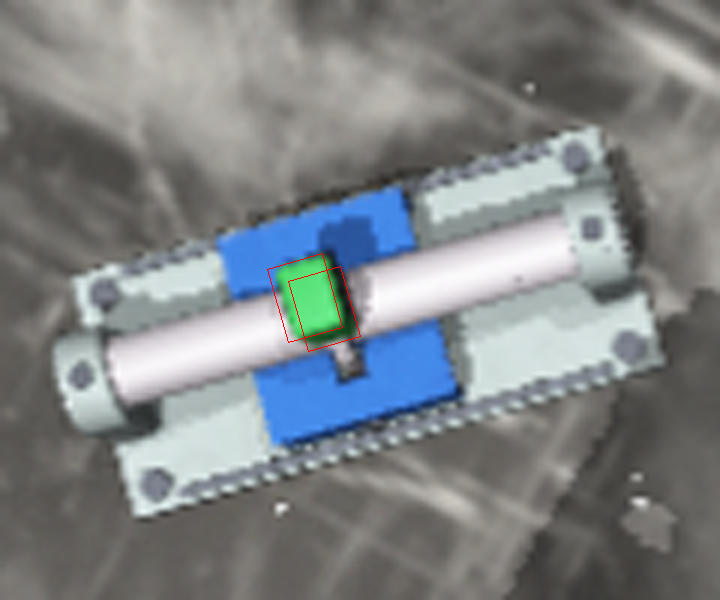

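```bash
python3 - <<'E'
from h import *
from fit import T
im0=cv2.imread('pics/scene0.png');s=load('scene')
def d(p,z0,y0,c0,im):
    C=[(i*.015,y0+j*.011,z) for z in(z0+.118,z0+.072) for i,j in((1,1),(1,-1),(-1,-1),(-1,1))]
    k=10;q=((proj(s,T(p,C))-c0+.5)*k-.5)
    c=cv2.resize(im[c0[1]:c0[1]+40,c0[0]:c0[0]+35],None,fx=k,fy=k,interpolation=cv2.INTER_CUBIC)
    for a in(q[:4],q[4:]): cv2.polylines(c,[a.astype(np.int32).reshape(-1,1,2)],True,(0,0,255),1)
    return c
a=d([.46459,-.28763,np.radians(163.5)],.006,0,(338,170),im0)
b=d(np.load('rigp.npy'),.020,-.006,(207,226),cv2.imread('pics/s14.png'))
cv2.imwrite('pics/cmp.png',np.hstack([a,b]))
E
```

```text
(no output)
```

View pics/cmp.png

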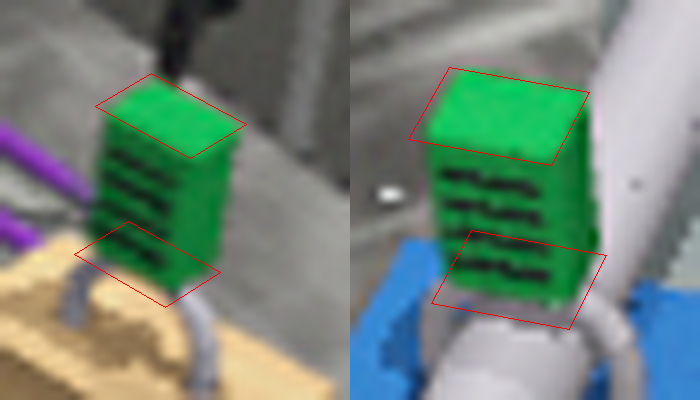

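```bash
python3 -c "
from rig import *
print(close_job(),observe()['time_s'])"
```

```text
the job is handed in; nothing more can be done
the job is handed in; nothing more can be done
```

The U-clamp is out of the holder and seated on the bar, with both legs through the bracket. The gripper let go and moved clear, and I handed the job in at about 20.5 s.

- **Seating:** It came to a firm stop at the expected home height, with leg tips estimated about 20 mm up. The largest push was about 18 N net, and I eased off to about 6 N at the sensor before releasing.
- **Holes:** The legs went through both slots on the first try, about 6 mm off the rig's centre along the bar. I used no force to find them, and sideways forces stayed under 4 N.
- **Final pictures:** Both cameras show the clamp upright across the bar, with its top face within about 1–2 mm of where it should be. The jar, cup and sanding block look unmoved.

**What did not match:**
- The rubber pads resisted by only about 2 N on the way down, not the 5–15 N described.
- In the last scene picture the grip's lower edge looked several mm higher than my model. It looked much the same in the holder, so I put it down to a bevelled edge.
- The two purple look-alikes were upright or leaning in the first picture and lying flat in the second. The arm had not been near them.

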